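Turn the kitchen radio up by its thumbwheel

TASK

Turn the kitchen radio up: from above, roll its orange knurled volume wheel towards the robot, a few clicks, until the wheel's white stripe stands straight up, in line with the big white marks on the ears either side of it. Leave the blue wheel of the lamp dimmer as it is set, and finish clear of everything.

Things in the scene. Friction and masses are not known exactly. Their poses are not given: they have to be found in the camera images.
- radio: Black kitchen radio fixed on the counter, left or right, turned up to 20 degrees: 120 mm in x, 200 in y, 60 high, speaker grille on top, orange volume wheel. Origin: middle of its underside; x points away from the robot. Two dark ears, 6 mm thick, stand 3 mm beside the wheel's faces and end 15 mm below its top.
- volume_wheel_hub (a point): Centre of the orange wheel at rest (fixed to the radio, same axes; 68 mm above the counter, 50 mm to -y of the radio's middle). Wheel: 72 mm diameter, 22 mm wide, on edge, axle along y, top 104 mm above the counter. Pressed down it sinks up to 8 mm on a spring (1 N/mm) and comes back. Pressed 4 to 6 mm by a tip moving along x it rolls along: 10 mm is 0.28 rad.
- volume_wheel (a joint): Turn of the orange wheel, rad. 0: its white stripe (8 mm wide, across the rim) is straight up, level with the big marks on the ears. Starts at -1.4 to -0.8, stripe leaning to radio +x; grows as its top is rolled to radio -x. One click is 0.35 (20 degrees), a small dot on the ears each. No felt detents: light friction (under 1 N at the rim), stays where left, stops at +-2.2.
- dimmer_wheel_rim (a point): Point on the rim of the blue wheel at its white stripe, within 25 degrees of straight up; turns with the wheel. Look-alike to leave alone: same size, also sprung, in the middle of a fixed white lamp dimmer box (110 mm in x, 130 in y, 45 high) on the other side from the radio; wheel centre 53 mm, top 89 mm above the counter.
Mind the look-alikes: they are no part of the job. What is shaped like the radio but green or purple is not meant.

How it is judged:
By the outcome, as a careful person would: the job done as asked, in the order asked, and still so for the second after the job is handed in, with the robot touching nothing.
It also fails if it takes over 32 s, if anything falls off the work surface, if the arm or the gripper's body presses on something with over 40 N, if the wrist force passes 120 N, or if a joint passes its speed limit or range.

ROBOT

A 6-joint arm with a two-finger parallel gripper is mounted at the origin on the work surface. World frame = base frame: x ahead of the robot, y to its left, z up, the work surface at z = 0. Lengths are in m, angles in rad, forces in N, time in s.
With the tool pointing down it reaches from about 0.3 to 0.85 m from the base axis. Payload 4.2 kg.
Tool frame: the origin (TCP) lies at the very end of the fingers, on their centre line; the grasp point (between the pads) lies robot.grip_depth behind it (robot.grip_depth is the distance from the TCP to the grasp point, in m); z points along the fingers, y is the line along which they close (so a half turn about z gives the same grasp; the last joint's range is limited). The gripper opens to 91 mm and grips with 3 to 60 N. Pads are 32 mm wide; open, the fingers measure 118 mm over their backs; the gripper's body (76 mm by 178 mm) begins 60 mm behind the grasp point.
Start: joints at [-1.244, 0.32, 1.565, -0, 1.257, -0.02], TCP at [0.195, -0.541, 0.188] pointing down, gripper open.
Joint ranges: [-3.11, 3.11], [-0.84, 2.01], [0.21, 2.61], [-1.34, 4.49], [0.05, 2.63], [-2.56, 2.56]. Speed limits (rad/s): [2.57, 2.57, 3.14, 3.14, 3.14, 3.14].

INTERFACE

Orientations are given as a rotation vector (axis times angle).
In Python, from station import robot gives the robot as it stands.
- The arm moves only by the tool jog_arm, never from a script. Its argument "deltas" is a list of rows, each a list of 7 numbers: the turn, a rotation vector about the world's x, y, z in degrees, then the shift along the world's x, y, z in mm, then the gripper's target within -1 to 1 (fully open at 1, half-way at 0, shut at -1). In form: [[ax, ay, az, tx, ty, tz, claw], ...]. A call has 1 to 12 rows; each row shifts and turns the commanded pose from where the row before left it; what a row does not reach is not made up. A row lasts 1/10 s, in which the tool goes at most 50 mm and 8.59 degrees, less where a joint would pass 70% of its speed; a pose out of reach is approached as far as the arm can. A call is refused whole if a number of a shift passes 50 or a number of a turn 8.59, either way. A call with a gripper value outside its range is refused whole. The fingers move at their own pace and stop on an object; "newtons" is the grip in N (left out, the last holds). Time passes only in rows, so rows that do not move let the fingers close. It gives the time, the measured TCP pose, the force, the opening and the grip force at its end, in the units of the state.
- robot.get_obs(): the state, without advancing time (a new reading comes with each control period).
- robot.grab_frame(name): name is "scene" or "side" or "wrist"; returns a dict with "img" (420x560x3 uint8, red, green, blue), "camera_matrix" (3x3 intrinsics, pixels), "cam_to_world" (4x4, takes a point from camera to world coordinates). Camera axes: x right, y down, z forward; pixel columns grow to the right and rows downward; lengths in m; the calibration is good to about 2 mm. A picture is of the moment at which its call begins. There is no depth.
- robot.job_done(): hands the job in; it is judged then, once.
The state is a dict: "time": time; "qpos": joint angles; "joint_velocities": joint speeds; "effort": joint torques, N m; "tcp_pos": TCP position; "eef_rot": TCP orientation; "force": force on the tool from outside, world axes, zero at the start; "moment": the same for the moment, N m; "gripper_width": finger opening in m; "grasp_force": force on a finger pad.
Only numpy, scipy, OpenCV 4.12 (cv2) and the standard library are available. Lean on these libraries where they do the work, as an engineer would, in place of code of your own. Each camera call takes 0.05 s, during which the arm holds its last target. There are 200 camera calls.

## Working session

There is one attempt and no reset: what is moved stays moved. The work goes in short steps, Python scripts to look and compute and a tool call to move; the robot and the scene stay as the last step left them, time stands still between calls to the robot, and variables do not carry over. Pictures are saved under pics/ and viewed, at most 10 in all, crops included, and the job is handed in when it is done.

Besides the shell and the picture viewer there is one more tool, called in YAML: its name, and indented under it one key for each argument. jog_arm: Moves the arm, as the interface text tells. Its arguments: {"type":"object","properties":{"deltas":{"type":"array"},"newtons":{"type":"number"}},"required":["deltas"]}

```bash
mkdir -p pics
cat > h.py <<'E'
import numpy as np, cv2
from station import robot
def grab(n,f):
    r=robot.grab_frame(n); cv2.imwrite(f'pics/{f}.png',r['img'][:,:,::-1]); np.savez(f'pics/{f}.npz',K=r['camera_matrix'],T=r['cam_to_world'],img=r['img']); return r
def load(f): return np.load(f'pics/{f}.npz')
def ray(c,u,v):
    d=c['T'][:3,:3]@np.linalg.inv(c['K'])@[u,v,1]; return c['T'][:3,3],d
def atz(c,u,v,z):
    o,d=ray(c,u,v); return o+d*(z-o[2])/d[2]
def proj(c,p):
    q=np.linalg.inv(c['T'])@np.r_[p,1]; q=c['K']@q[:3]; return q[:2]/q[2]
def crop(f,x0,y0,x1,y1,s,out):
    i=cv2.imread(f'pics/{f}.png')[y0:y1,x0:x1]; cv2.imwrite(f'pics/{out}.png',cv2.resize(i,None,fx=s,fy=s,interpolation=cv2.INTER_CUBIC))
E
python3 - <<'E'
from h import *
a=grab('scene','s0');b=grab('side','d0')
for c in(a,b):print(c['cam_to_world'].round(3).tolist())
i=np.hstack([a['img'],b['img']])
cv2.imwrite('pics/both.png',cv2.resize(i,(800,300))[:,:,::-1])
E
```

```text
[[0.519, 0.481, -0.707, 1.334], [0.855, -0.295, 0.427, -0.644], [-0.003, -0.826, -0.564, 0.831], [0.0, 0.0, 0.0, 1.0]]
[[-0.945, -0.207, 0.254, 0.191], [-0.327, 0.573, -0.751, 0.588], [0.01, -0.793, -0.609, 0.648], [0.0, 0.0, 0.0, 1.0]]
```

View pics/s0.png

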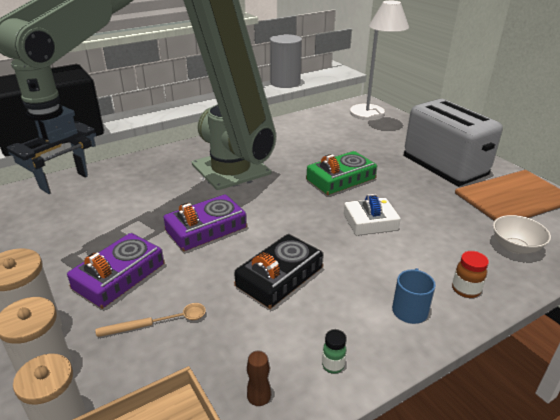

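View pics/d0.png

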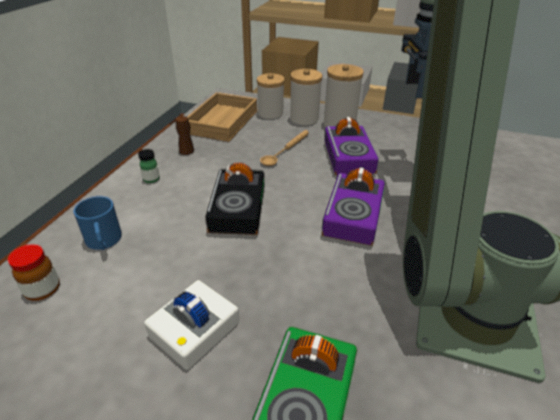

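The scene shows a single black radio: scene (280,268), side (237,200). The look-alikes are two purple boxes at scene (115,265) and (205,220), a green one at (342,170) and the dimmer at (372,212). Only the black box matches the description, so I'll confirm it in an enlarged crop.

Run:
```python
from h import *
a=cv2.imread('pics/s0.png')[225:315,225:335]; b=cv2.imread('pics/d0.png')[155:235,200:275]
A=cv2.resize(a,(400,327),interpolation=2);A=cv2.resize(a,None,fx=4,fy=4,interpolation=2);B=cv2.resize(b,None,fx=4.5,fy=4.5,interpolation=2)
o=np.zeros((360,440+B.shape[1],3),np.uint8);o[:360,:440]=A;o[:B.shape[0],440:]=B[:360];cv2.imwrite('pics/c1.png',o);print(o.shape)
```

```text
(360, 778, 3)
```

View pics/c1.png

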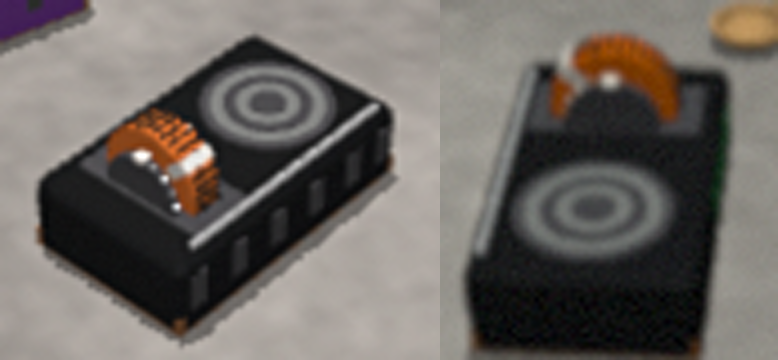

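```bash
cat > fit.py <<'E'
from h import *
from scipy.optimize import least_squares
s,d=load('s0'),load('d0')
C=np.array([[.06,-.1],[.06,.1],[-.06,.1],[-.06,-.1]])
S=[(272,288.8),(322.5,251.3),(287.5,234.3),(235,272.5)]
D=[(221.8,169.4),(206.7,216.1),(258.9,218.3),(263.8,171.2)]
def W(p,l): c,n=np.cos(p[2]),np.sin(p[2]); return np.array([p[0]+c*l[0]-n*l[1],p[1]+n*l[0]+c*l[1],l[2]])
def res(p,cs=((s,S),(d,D))): return np.concatenate([proj(c,W(p,(*k,.06)))-m for c,M in cs for k,m in zip(C,M)])
for cs in [((s,S),(d,D)),((s,S),),((d,D),)]:
    r=least_squares(res,[.6,-.2,0],args=(cs,)); print(r.x.round(4),r.fun.round(1))
p=least_squares(res,[.6,-.2,0]).x
print('hub',W(p,(0,-.05,.068)).round(4),'yaw deg',np.degrees(p[2]))
for t in np.arange(-1.5,-.6,.1):
    q=W(p,(-.036*np.sin(t),-.05,.068+.036*np.cos(t))); print(round(t,1),proj(s,q).round(1),proj(d,q).round(1))
E
python3 fit.py; python3 -c "
from h import *
o=robot.get_obs();print({k:np.round(o[k],3).tolist() for k in('time','tcp_pos','eef_rot','gripper_width','qpos','force')},robot.grip_depth)"
```

```text
[ 0.5515 -0.1489  0.3073] [-1.1  3.1  1.5 -2.  -0.8 -3.9 -2.5 -3.8 -3.7 -1.3 -1.6  0.8  0.3 -0.1
  0.5 -2.1]
[ 0.5562 -0.1498  0.322 ] [ 0.4  4.6  2.1 -1.2 -0.8 -2.9 -1.7 -2.1]
[ 0.5482 -0.1484  0.2901] [-1.9 -1.2 -1.1  0.9  0.8  0.6  2.3 -1.5]
hub [ 0.5666 -0.1966  0.068 ] yaw deg 17.609095086286498
-1.5 [277.3 272.3] [224.6 175.6]
-1.4 [277.1 271.1] [224.6 174.4]
-1.3 [276.9 269.8] [224.8 173.2]
-1.2 [276.5 268.4] [225.2 172.1]
-1.1 [276.  267.1] [225.7 171. ]
-1.0 [275.4 265.7] [226.3 169.9]
-0.9 [274.7 264.3] [227.1 168.9]
-0.8 [273.9 263. ] [228. 168.]
-0.7 [273.1 261.6] [229.  167.2]
{'time': 0.1, 'tcp_pos': [0.195, -0.54, 0.188], 'eef_rot': [-3.093, -0.542, 0.0], 'gripper_width': 0.091, 'qpos': [-1.244, 0.32, 1.566, -0.0, 1.257, -0.02], 'force': [0.266, 0.022, 0.294]} 0.0188
```

Radio confirmed: it is black with an orange wheel, and the stripe is at about scene (274,264), leaning to +x at roughly -0.9 rad. I'll move above it with the gripper shut and refine the measurement with the wrist camera.

jog_arm:
  deltas:
    - [0,0,0,10,10,20,-1]
    - [0,0,0,30,30,20,-1]
    - [0,0,0,30,30,20,-1]
    - [0,0,0,30,30,0,-1]
    - [0,0,0,35,30,0,-1]
    - [0,0,0,35,30,0,-1]
    - [0,0,0,35,35,0,-1]
    - [0,0,0,35,35,0,-1]
    - [0,0,0,35,35,0,-1]
    - [0,0,0,35,35,0,-1]
    - [0,0,0,30,30,0,-1]
    - [0,0,0,20,15,0,-1]

```text
time: 1.3
tcp_pos: [0.557, -0.1928, 0.2477]
eef_rot: [-3.093, -0.546, 0.001]
force: [-0.4, 0.3, 1.0]
gripper_width: 0.0005
grasp_force: 0.0
```

jog_arm:
  deltas:
    - [0,0,0,10,0,0,-1]
    - [0,0,0,0,0,0,-1]
    - [0,0,0,0,0,0,-1]

```text
time: 1.6
tcp_pos: [0.5646, -0.1966, 0.248]
eef_rot: [-3.095, -0.541, 0.002]
force: [-0.2, -0.7, 0.7]
gripper_width: 0.0003
grasp_force: 0.0
```

```bash
python3 -c "
from h import *
grab('wrist','w1')
grab('side','d1')
"
```

```text
(no output)
```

View pics/w1.png

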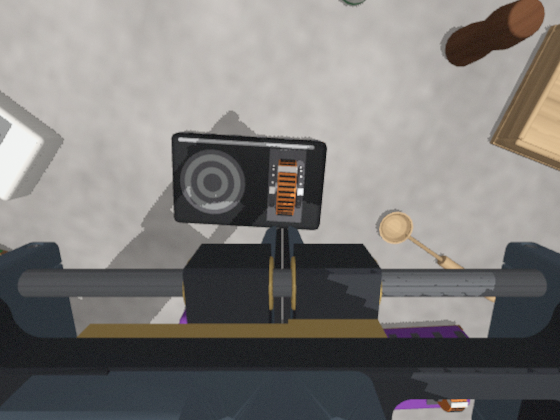

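The wrist view shows the radio with its wheel at (287,188), the stripe at about (288,168) and the big ear marks at about (271,190) and (301,191). I'll enlarge it.

```bash
python3 -c "
from h import *
print(load('w1')['T'].round(3))
crop('w1',165,125,335,235,4.7,'c2')"
```

```text
[[ 0.339 -0.91  -0.24   0.634]
 [-0.941 -0.328 -0.085 -0.172]
 [-0.001  0.255 -0.967  0.444]
 [ 0.     0.     0.     1.   ]]
```

View pics/c2.png

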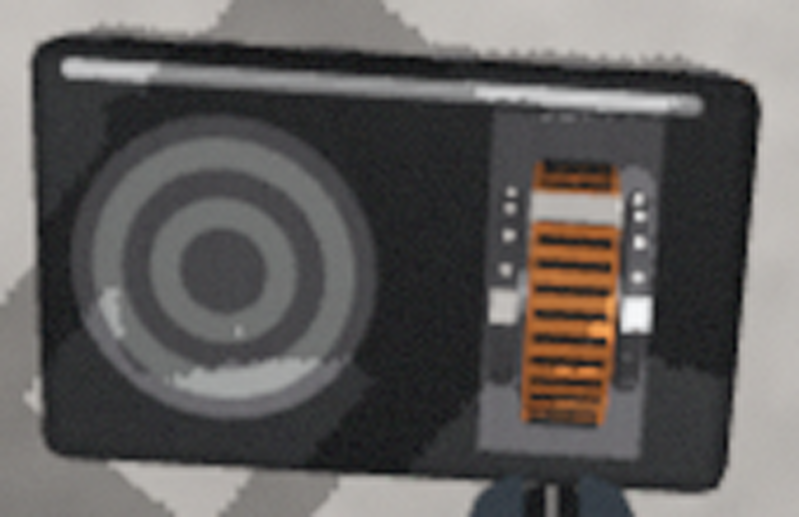

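```bash
cat > m2.py <<'E'
from h import *
from scipy.optimize import least_squares,brentq
w=load('w1'); px=lambda x,y:(165+x/4.7,125+y/4.7)
L,R=atz(w,*px(504,307),.089),atz(w,*px(637,314),.089)
print('marks',L.round(4),R.round(4),'dist',np.linalg.norm(L-R),'mid',((L+R)/2).round(4),'yaw',np.degrees(np.arctan2(-(L-R)[0],(L-R)[1])))
l,r=atz(w,*px(78,69),.06),atz(w,*px(690,105),.06)
print('strip yaw',np.degrees(np.arctan2(-(l-r)[0],(l-r)[1])))
yaw=np.radians(17.3)
h=(L+R)/2
for t in np.arange(-1.2,-.6,.1):
    q=np.array([h[0]-.036*np.sin(t)*np.cos(yaw),h[1]-.036*np.sin(t)*np.sin(yaw),.068+.036*np.cos(t)])
    u=proj(w,q); print(round(t,2),((u-[165,125])*4.7).round(1))
E
python3 m2.py
```

```text
marks [ 0.5657 -0.1841  0.089 ] [ 0.5756 -0.2169  0.089 ] dist 0.03422924609953082 mid [ 0.5706 -0.2005  0.089 ] yaw 16.743287889810055
strip yaw 16.50330891131233
-1.2 [576.3 175.9]
-1.1 [576.3 183. ]
-1.0 [576.1 191.4]
-0.9 [575.9 201.1]
-0.8 [575.7 211.9]
-0.7 [575.3 223.7]
```

jog_arm:
  deltas:
    - [0,0,0,10,0,-30,-1]
    - [0,0,0,7.5,-0.5,-40,-1]
    - [0,0,0,0,0,-35,-1]
    - [0,0,0,0,0,-20,-1]
    - [0,0,0,0,0,-8,-1]
    - [0,0,0,0,0,0,-1]
    - [0,0,0,0,0,0,-1]

```text
time: 2.4
tcp_pos: [0.5836, -0.197, 0.1169]
eef_rot: [3.093, 0.541, 0.004]
force: [0.6, 0.5, -0.1]
gripper_width: 0.0003
grasp_force: 0.0
```

jog_arm:
  deltas:
    - [0,0,0,-1,0,-8,-1]
    - [0,0,0,0,0,-5,-1]
    - [0,0,0,0,0,-5,-1]
    - [0,0,0,0,0,0,-1]
    - [0,0,0,0,0,0,-1]

```text
time: 2.9
tcp_pos: [0.5819, -0.1962, 0.0973]
eef_rot: [-3.094, -0.542, 0.0]
force: [-0.4, 0.5, 1.4]
gripper_width: 0.0002
grasp_force: 0.0
```

```bash
python3 -c "
from h import *
o=robot.get_obs();print(o['force'].round(2),o['tcp_pos'].round(4))
grab('side','d2');grab('wrist','w2')
a=cv2.imread('pics/d2.png')[140:220,195:285];b=cv2.imread('pics/w2.png')[60:340,180:380]
a=cv2.resize(a,(450,400),interpolation=2);b=cv2.resize(b,(286,400),interpolation=2)
cv2.imwrite('pics/c3.png',np.hstack([a,b]))"
```

```text
[-0.4   0.53  1.4 ] [ 0.5819 -0.1962  0.0973]
```

View pics/c3.png

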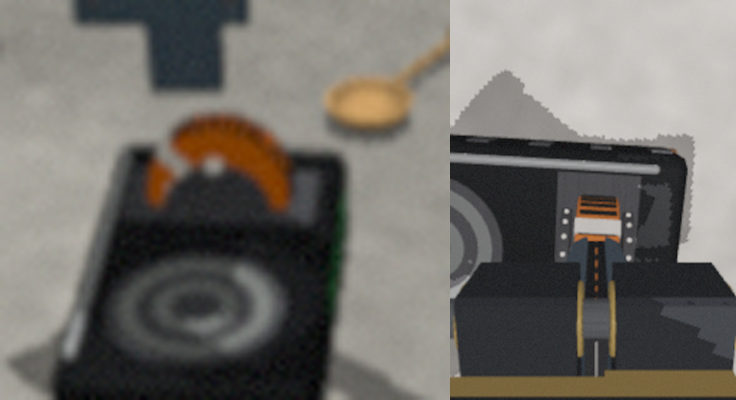

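```bash
python3 -c "
from h import *
d=load('d2')
print(proj(d,robot.get_obs()['tcp_pos']),proj(d,[.5706,-.2005,.104]),proj(d,[.5706,-.2005,.089]))
print('tip h',[ (z,proj(d,[.582,-.196,z]).round(1)) for z in (.1,.11,.12,.13)])
w=load('w1');print('wrist z of marks dist', [np.linalg.norm(atz(w,272.2,190.3,z)-atz(w,300.5,191.8,z)).round(4) for z in(.08,.089,.1)])
"
```

```text
[232.55480758 165.56871057] [237.43126605 163.33967539] [237.75408088 168.52560051]
tip h [(0.1, array([232.5, 164.8])), (0.11, array([232.2, 161.3])), (0.12, array([232. , 157.8])), (0.13, array([231.7, 154.2]))]
wrist z of marks dist [np.float64(0.0351), np.float64(0.0342), np.float64(0.0332)]
```

```bash
python3 -c "
from h import *
s=load('s0');t=np.array([.195,-.541,.188]);y=np.array([.34,-.94,0])
for k in(-.052,.052):
  for z in (0,.02): print(k,z,proj(s,t+k*y+[0,0,z]).round(1))
d=load('d1');print(proj(d,[.5646,-.1966,.248]))
crop('d1',190,60,290,180,5,'c4')"
```

```text
-0.052 0 [ 84.6 183.6]
-0.052 0.02 [ 82.8 176.7]
0.052 0 [ 46.5 201.3]
0.052 0.02 [ 44.3 194.2]
[235.76286966 109.48963525]
```

View pics/c4.png

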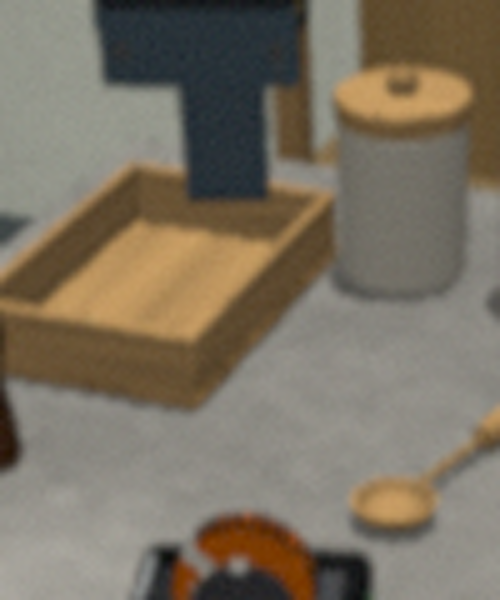

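The camera shows the finger end about 20 mm above the reported TCP, at side (232,158), and the force reading shows no contact. I'll descend in small steps and watch the force.

jog_arm:
  deltas:
    - [0,0,0,0,-1,-4,-1]
    - [0,0,0,0,0,-4,-1]
    - [0,0,0,0,0,-2,-1]
    - [0,0,0,0,0,0,-1]
    - [0,0,0,0,0,0,-1]

```text
time: 3.5
tcp_pos: [0.5819, -0.1973, 0.0873]
eef_rot: [3.094, 0.542, -0.0]
force: [0.2, 0.2, 1.2]
gripper_width: 0.0007
grasp_force: 0.0
```

jog_arm:
  deltas:
    - [0,0,0,0,0,-2,-1]
    - [0,0,0,0,0,-2,-1]
    - [0,0,0,0,0,0,-1]
    - [0,0,0,0,0,0,-1]

```text
time: 3.9
tcp_pos: [0.5819, -0.1973, 0.0833]
eef_rot: [3.094, 0.542, -0.0]
force: [0.8, -0.0, 0.4]
gripper_width: 0.0003
grasp_force: 0.0
```

jog_arm:
  deltas:
    - [0,0,0,0,0,-2,-1]
    - [0,0,0,0,0,0,-1]
    - [0,0,0,0,0,0,-1]

```text
time: 4.2
tcp_pos: [0.5819, -0.1973, 0.0813]
eef_rot: [3.094, 0.542, -0.0]
force: [-0.4, 0.8, -0.5]
gripper_width: 0.0007
grasp_force: 0.0
```

jog_arm:
  deltas:
    - [0,0,0,0,0,-2,-1]
    - [0,0,0,0,0,0,-1]
    - [0,0,0,0,0,0,-1]

```text
time: 4.5
tcp_pos: [0.5819, -0.1973, 0.0793]
eef_rot: [3.094, 0.542, -0.0]
force: [0.6, 0.1, -0.0]
gripper_width: 0.0003
grasp_force: 0.0
```

```bash
python3 -c "
from h import *
grab('side','d3');grab('wrist','w3')
a=cv2.imread('pics/d3.png')[140:220,195:285];b=cv2.imread('pics/w3.png')[60:340,180:380]
a=cv2.resize(a,(450,400),interpolation=2);b=cv2.resize(b,(286,400),interpolation=2)
cv2.imwrite('pics/c5.png',np.hstack([a,b]))"
```

```text
(no output)
```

View pics/c5.png

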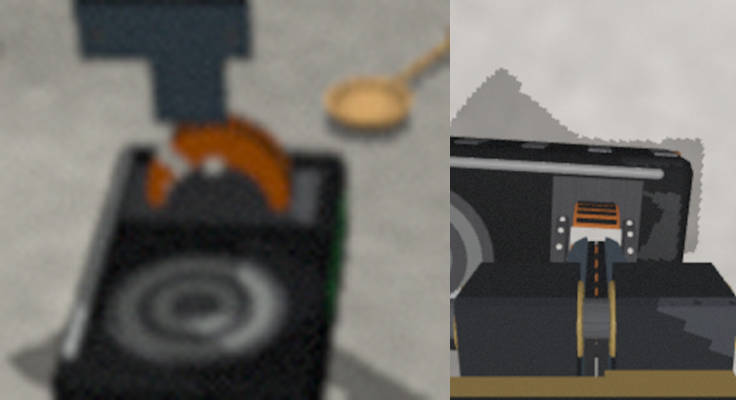

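The finger end at crop (190,122) is just about to touch the wheel. I'll continue down.

jog_arm:
  deltas:
    - [0,0,0,0,0,-2,-1]
    - [0,0,0,0,0,0,-1]
    - [0,0,0,0,0,0,-1]

```text
time: 4.9
tcp_pos: [0.5819, -0.1973, 0.0773]
eef_rot: [-3.094, -0.542, 0.0]
force: [0.1, -0.5, 1.1]
gripper_width: 0.0002
grasp_force: 0.1
```

jog_arm:
  deltas:
    - [0,0,0,0,0,-2,-1]
    - [0,0,0,0,0,0,-1]
    - [0,0,0,0,0,0,-1]

```text
time: 5.2
tcp_pos: [0.582, -0.1973, 0.0756]
eef_rot: [3.094, 0.542, 0.0]
force: [-0.8, -0.0, 1.5]
gripper_width: 0.0003
grasp_force: 0.9
```

jog_arm:
  deltas:
    - [0,0,0,0,0,-2,-1]
    - [0,0,0,0,0,0,-1]
    - [0,0,0,0,0,0,-1]

```text
time: 5.5
tcp_pos: [0.5821, -0.1973, 0.0737]
eef_rot: [3.094, 0.542, 0.001]
force: [-0.3, 0.3, 3.7]
gripper_width: 0.0
grasp_force: 1.8
```

jog_arm:
  deltas:
    - [0,0,0,0,0,-1.5,-1]
    - [0,0,0,0,0,0,-1]
    - [0,0,0,0,0,0,-1]

```text
time: 5.8
tcp_pos: [0.5822, -0.1973, 0.0721]
eef_rot: [3.094, 0.542, 0.001]
force: [0.1, 0.5, 4.6]
gripper_width: 0.0006
grasp_force: 2.6
```

jog_arm:
  deltas:
    - [0,0,0,-1.9,-0.6,0,-1]
    - [0,0,0,-1.9,-0.6,0,-1]
    - [0,0,0,-1.9,-0.6,0,-1]
    - [0,0,0,-1.9,-0.6,0,-1]
    - [0,0,0,-1.9,-0.6,0,-1]
    - [0,0,0,-1.9,-0.6,0,-1]
    - [0,0,0,-1.9,-0.5,0,-1]
    - [0,0,0,-1.9,-0.5,0,-1]
    - [0,0,0,-1.9,-0.5,0,-1]
    - [0,0,0,-1.9,-0.5,0,-1]
    - [0,0,0,0,0,0,-1]
    - [0,0,0,0,0,0,-1]

```text
time: 7.0
tcp_pos: [0.5632, -0.203, 0.0722]
eef_rot: [3.094, 0.542, 0.001]
force: [0.2, 0.7, 6.0]
gripper_width: 0.0005
grasp_force: 2.5
```

jog_arm:
  deltas:
    - [0,0,0,0,0,0,-1]
    - [0,0,0,0,0,10,-1]
    - [0,0,0,0,0,30,-1]
    - [0,0,0,-10,-3,40,-1]
    - [0,0,0,-15,-4,30,-1]
    - [0,0,0,-10,-3,20,-1]
    - [0,0,0,0,0,0,-1]
    - [0,0,0,0,0,0,-1]

```text
time: 7.8
tcp_pos: [0.5277, -0.2127, 0.2014]
eef_rot: [-3.094, -0.541, 0.0]
force: [0.4, 0.1, -0.3]
gripper_width: 0.0007
grasp_force: 0.0
```

```bash
python3 -c "
from h import *
print(robot.get_obs()['tcp_pos'].round(4))
w=grab('wrist','w4')
c={'T':w['cam_to_world'],'K':w['camera_matrix']}
u=proj(c,[.5706,-.2005,.1]).round().astype(int);print(u)
crop('w4',u[0]-40,u[1]-35,u[0]+40,u[1]+35,8,'c6');print(u-[40,35])"
```

```text
[ 0.5277 -0.2127  0.2014]
[285 162]
[245 127]
```

View pics/c6.png

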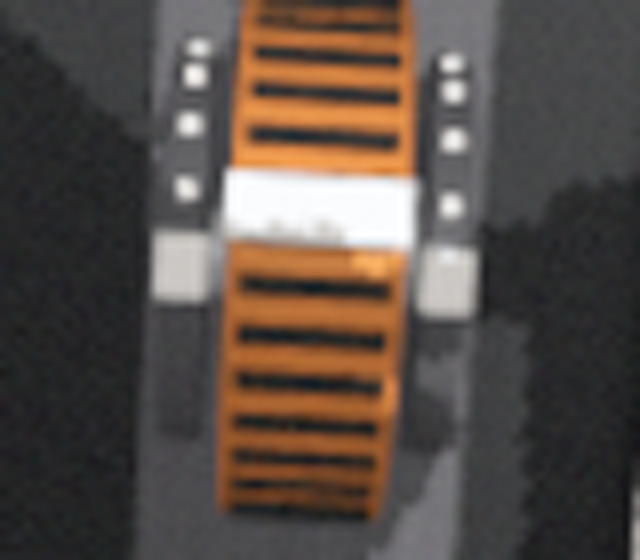

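The stripe is at crop (320,210) and the big marks are at (181,266) and (448,283). I'll compute the angle left to go.

```bash
cat > m3.py <<'E'
from h import *
import sys
def est(f,o,s,l,r,st):
    w=load(f); px=lambda q:np.array(o)+(np.array(q)+.5)/s-.5
    L,R=atz(w,*px(l),.089),atz(w,*px(r),.089); h=(L+R)/2; e=L-R; yaw=np.arctan2(-e[0],e[1])
    print('dist',np.linalg.norm(e),'hub',h.round(4),np.degrees(yaw).round(1)); yaw=np.radians(16.6)
    def P(t): return proj(w,[h[0]-.036*np.sin(t)*np.cos(yaw),h[1]-.036*np.sin(t)*np.sin(yaw),.068+.036*np.cos(t)])
    ts=np.linspace(-1.5,.8,2301); v=np.array([P(t)[1] for t in ts]); t=ts[np.argmin(abs(v-px(st)[1]))]
    print('theta',t,'col',P(t)-px(st))
E
python3 -c "
from m3 import *
est('w4',(245,127),8,(181,266),(448,283),(320,210))"
```

```text
dist 0.03418862902360679 hub [ 0.5707 -0.1996  0.089 ] 16.2
theta -0.2529999999999999 col [-0.05865145  0.00305438]
```

jog_arm:
  deltas:
    - [0,0,0,25,7,-10,-1]
    - [0,0,0,24,7,-20,-1]
    - [0,0,0,0,0,-40,-1]
    - [0,0,0,0,0,-35,-1]
    - [0,0,0,0,0,-15,-1]
    - [0,0,0,0,0,0,-1]
    - [0,0,0,0,0,0,-1]

```text
time: 8.55
tcp_pos: [0.5769, -0.1986, 0.0809]
eef_rot: [-3.094, -0.542, 0.002]
force: [0.4, -0.3, -0.8]
gripper_width: 0.0001
grasp_force: 0.0
```

jog_arm:
  deltas:
    - [0,0,0,0,0,-3,-1]
    - [0,0,0,0,0,-3,-1]
    - [0,0,0,0,0,-3,-1]
    - [0,0,0,0,0,0,-1]
    - [0,0,0,0,0,0,-1]

```text
time: 9.05
tcp_pos: [0.5775, -0.1992, 0.0738]
eef_rot: [3.093, 0.542, 0.003]
force: [-0.2, 0.1, 3.3]
gripper_width: -0.0
grasp_force: 1.8
```

jog_arm:
  deltas:
    - [0,0,0,0,0,-1.7,-1]
    - [0,0,0,0,0,0,-1]
    - [0,0,0,-1.5,-0.4,0,-1]
    - [0,0,0,-1.5,-0.4,0,-1]
    - [0,0,0,-1.4,-0.4,0,-1]
    - [0,0,0,-1.4,-0.4,0,-1]
    - [0,0,0,-1.4,-0.5,0,-1]
    - [0,0,0,-1.4,-0.5,0,-1]
    - [0,0,0,0,0,0,-1]
    - [0,0,0,0,0,0,-1]

```text
time: 10.05
tcp_pos: [0.5687, -0.2018, 0.0718]
eef_rot: [3.094, 0.542, 0.002]
force: [-0.5, -0.4, 5.4]
gripper_width: 0.0003
grasp_force: 2.7
```

jog_arm:
  deltas:
    - [0,0,0,0,0,10,-1]
    - [0,0,0,0,0,30,-1]
    - [0,0,0,-20,-6,40,-1]
    - [0,0,0,-20,-6,30,-1]
    - [0,0,0,0,0,20,-1]
    - [0,0,0,0,0,0,-1]
    - [0,0,0,0,0,0,-1]

```text
time: 10.75
tcp_pos: [0.5279, -0.2132, 0.2005]
eef_rot: [-3.094, -0.542, 0.001]
force: [-0.4, 0.0, -0.6]
gripper_width: 0.0005
grasp_force: 0.0
```

```bash
python3 -c "
from h import *
w=grab('wrist','w5')
c={'T':w['cam_to_world'],'K':w['camera_matrix']}
u=proj(c,[.5706,-.2,.1]).round().astype(int);print(u)
crop('w5',u[0]-40,u[1]-35,u[0]+40,u[1]+35,8,'c7');print(u-[40,35])"
```

```text
[284 162]
[244 127]
```

View pics/c7.png

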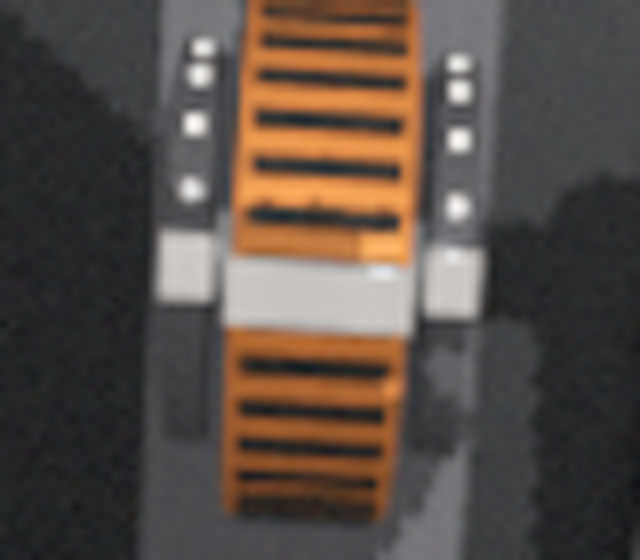

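The stripe is now at crop (319,294) and the marks are at (186,266) and (454,283). The stripe sits lower than the marks because of parallax from its extra height, so I'll compute the angle.

```bash
python3 -c "
from m3 import *
est('w5',(244,127),8,(186,266),(454,283),(319,294))
from h import load
"
```

```text
dist 0.03422055169948424 hub [ 0.5708 -0.1997  0.089 ] 16.3
theta 0.027000000000000135 col [ 0.13943088 -0.00657831]
```

```bash
python3 -c "
from station import robot
print(robot.job_done())"
```

```text
the job is handed in; nothing more can be done
None
```

The radio's orange wheel is rolled towards the robot until its stripe stands straight up, measured at about +0.03 rad (1.5°) off the ear marks. The dimmer was never touched, the arm is clear of everything, and the job is handed in at about 11 s.

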